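# Release a glued carton from the ratchet clamp and set it on the scale

### The arm

A 6-joint arm with a two-finger parallel gripper is mounted at the origin on the work surface. World frame = base frame: x ahead of the robot, y to its left, z up, the work surface at z = 0. Lengths are in m, angles in rad, forces in N, time in s.
With the tool pointing down it reaches from about 0.25 to 0.725 m from the base axis. Payload 4 kg.
Tool frame: the origin (TCP) lies on the centre line of the jaws, within the pads' length; the fingertips stand 17 mm ahead of it and the grasp point (between the pads) lies 2 mm behind it; z points along the fingers, y is the line along which they close (so a half turn about z gives the same grasp; the last joint's range is limited). The gripper opens to 85 mm and grips with 20 to 120 N. Pads are 22 mm wide; open, the fingers measure 114 mm over their backs; the gripper's body (76 mm by 85 mm) begins 54 mm behind the grasp point. The pads swing forward as they close: fully open they stand 13 mm farther back than shut.
Start: joints at [1.127, 0.241, 0.005, 1.335, 0, 1.571], TCP at [0.215, 0.452, 0.248] pointing down, gripper open.
Joint ranges: [-2.72, 2.72], [-1.05, 1.87], [-1.09, 1.28], [-1.99, 2.15], [-1.42, 1.44], [-3.14, 3.14]. Speed limits (rad/s): [2.79, 2.79, 3.14, 3.14, 3.14, 3.14].

### API

Orientations are given as a unit quaternion [x, y, z, w].
In Python, from workcell import bot, camera, get_calibration gives the robot as it stands.
- The arm moves only by the tool apply_moves, never from a script. Its argument "steps" is a list of rows, each a list of 3 entries, a list of its own where there are three numbers: the shift along the tool's x, y, z as a fraction of full scale, then the turn, a rotation vector about the tool's x, y, z as a fraction of full scale, then the opening, from 0 (shut) to 1 (fully open). A call has exactly 8 rows; each row shifts and turns the commanded pose from where the row before left it, along the tool's axes as they then stand; what a row does not reach is not made up. Full scale, the value 1, is 20 cm for a shift and pi rad for a turn. A row lasts 1/12 s, in which the tool goes at most 41.7 mm and 7.16 degrees, less where a joint would pass 70% of its speed; a pose out of reach is approached as far as the arm can. A call with a number of a shift or a turn outside -1 to 1 is refused whole. A call with a gripper value outside its range is refused whole. The fingers move at their own pace and stop on an object; the grip force is fixed at half the most. Time passes only in rows, so rows that do not move let the fingers close, or fill a call up. It gives the time, the measured TCP pose, the force, the opening and the grip force at its end, in the units of the state.
- bot.get_obs(): the state, without advancing time (a new reading comes with each control period).
- camera(name): name is "scene" or "side" or "wrist"; returns (picture, depth): 480x640x3 uint8, red, green, blue; 480x640 float32, m along the optical axis (not along the pixel's ray), 0 where there is no reading.
- get_calibration(name): a dict with "fov_y" (degrees; the focal length in pixels is half the picture's height over the tangent of half this angle, whatever the lens; pixels are square), "cx", "cy" (the principal point, pixels), "rvec" (rotation vector, rad) and "tvec" (3), from world to camera coordinates, as OpenCV has them. Camera axes: x right, y down, z forward; pixel columns grow to the right and rows downward; lengths in m; the calibration is good to about 2 mm. The wrist camera is an equidistant fisheye: a pixel r from the principal point sees the ray r / f radians off the axis. A picture is of the moment at which its call begins: read the wrist's pose just before it. get_calibration takes no time and is no camera call; for the wrist camera it gives the pose at the moment of the call.
- bot.job_done(): hands the job in; it is judged then, once.
The state is a dict: "clock": time; "joint_pos": joint angles; "joint_vel": joint speeds; "tau": joint torques, N m; "eef_pos": TCP position; "tool_rot": TCP orientation; "ft_force": force on the tool from outside, world axes, zero at the start; "ft_torque": the same for the moment, N m; "grip_width": finger opening in m; "grasp_force": force on a finger pad.
Only numpy, scipy, OpenCV 4.12 (cv2) and the standard library are available. Lean on these libraries where they do the work, as an engineer would, in place of code of your own. Each camera call takes 0.05 s, during which the arm holds its last target. There are 200 camera calls.

### The job

The glue on the carton in the bench clamp has set. Flip the clamp's weighted pawl lever right over so that it lets go of the toothed bar, draw the sliding jaw all the way back to its end stop and leave it there, then lift the carton out and set it down, without dropping it, the same way up in the middle of the scale's platform. Leave the other things on the bench where they are.

Things in the scene. Friction and masses are not known exactly. Their poses are not given: they have to be found in the camera images.
- carton_center (a point): The carton to take out: a closed brown cardboard box, 120 mm long (its x), 56 mm wide (its y), 80 mm tall (z up), 0.25 to 0.5 kg. This point is its centre, half-way up. At the start it stands in the clamp between fence and jaw on rests 24 mm above the bench, long side along the bar, both 120 x 80 mm sides free. A lip on the jaw overhangs its top by about 10 mm until the jaw is drawn back.
- clamp: The carton clamp, fixed to the bench: plywood base 440 x 120 x 12 mm, steel bar along its middle, saw teeth (tops 33 mm above the bench, 14 mm apart) under and behind the jaw. Origin: centre of its underside. x runs along the bar from the fixed fence (face at x = -185 mm, top 94 mm above the bench, 80 mm wide) to the low end stop (x = +203 mm): the way the jaw opens. z up.
- jaw (a joint): How far the jaw is drawn back along the clamp's +x, in m: 0 to 0.003 at the start, 0.085 at its end stop. 3 N of friction; it stays where left. The jaw is a green carriage 180 mm long: upright plate in front (76 mm wide, top 114 mm above the bench), then the pawl, then the pull knob at the rear. With the pawl in the teeth it cannot go back.
- jaw_knob (a point): The jaw's pull knob, fixed to the jaw: an upright black cylinder, 28 mm in diameter, from 57 to 92 mm above the bench, on the clamp's centre line 160 mm behind the jaw's face. It stands on the jaw's rear bridge (38 x 40 mm, top 51 mm above the bench). This point is on its axis, 75 mm above the bench.
- pawl (a joint): Angle of the pawl on the jaw, in rad. 0: nose down in the teeth, lever leaning back towards the pull knob, 32 degrees from upright. 0.56: upright. 1.12 (its stop): flipped over, leaning 32 degrees forward towards the carton, nose high above the teeth. Its own weight makes it fall to, and stay at, whichever side of upright it is left. About 1 N at the ball moves it.
- pawl_ball (a point): Centre of the steel ball, 25 mm in diameter, on the end of the pawl's lever (9 mm rod, 85 mm from pivot to here). The pivot lies across the clamp on the jaw, 54 mm above the bench, 75 mm from the knob's axis towards the fence. The ball starts 126 mm above the bench, 45 mm behind the pivot (knob side); flipped it is as high, 45 mm in front of the pivot, 40 mm behind the jaw's face.
- scale_top (a point): Centre of the top of the scale's flat steel platform, 230 mm (its x) by 210 mm (its y), 46 mm above the bench; z up. The scale is fixed; its console with the display is on its -x side and lower than the platform.
- tape_stand: Bystander, leave alone: a black desk tape dispenser with a roll of tape, 150 (x) x 62 (y) mm, 106 mm tall; origin at the centre of its underside.
- scanner: Bystander, leave alone: a grey pistol-shaped barcode scanner lying on its side, about 140 mm over all, 34 mm tall; origin on its underside.
- tape_roll: Bystander, leave alone: a roll of brown tape lying flat, 110 mm in diameter, 48 mm tall; origin at the centre of its underside.
- parcel: Bystander, leave alone: a larger closed parcel, 150 (x) x 220 (y) x 120 mm tall; origin at the centre of its underside.
Mind the look-alikes: they are no part of the job. What is shaped like the part that bears carton_center but blue is not meant.

How it is judged:
By the outcome, as a careful person would: the job done as asked, in the order asked, and still so for the second after the job is handed in, with the robot touching nothing.
It also fails if it takes over 64 s, if anything falls off the work surface, if the arm or the gripper's body presses on something with over 40 N, if the wrist force passes 120 N, or if a joint passes its speed limit or range.

## Working session

There is one attempt and no reset: what is moved stays moved. The work goes in short steps, Python scripts to look and compute and a tool call to move; the robot and the scene stay as the last step left them, time stands still between calls to the robot, and variables do not carry over. Pictures are saved under pics/ and viewed, at most 10 in all, crops included, and the job is handed in when it is done.

Besides the shell and the picture viewer there is one more tool, called by a JSON object that holds its "op" and its "data", one argument or row to a line. apply_moves: Moves the arm, as the interface text tells. Its arguments: {"type":"object","properties":{"steps":{"type":"array"}},"required":["steps"]}

```bash
mkdir -p pics
cat > h.py <<'E'
import numpy as np,cv2
from workcell import bot,camera,get_calibration
def shot(n,f):
    p,d=camera(n); cv2.imwrite(f'pics/{f}.png',p[:,:,::-1]); np.save(f'pics/{f}.npy',d); return p,d
def w(n,f,u,v,cal=None):
    d=np.load(f'pics/{f}.npy'); c=cal or get_calibration(n); F=240/np.tan(np.radians(c['fov_y'])/2)
    R=cv2.Rodrigues(np.array(c['rvec'],float))[0]; z=np.median([x for x in d[v-1:v+2,u-1:u+2].ravel() if x>0] or [0])
    return (R.T@(np.array([(u-c['cx'])/F*z,(v-c['cy'])/F*z,z])-np.array(c['tvec']).ravel())).round(4)
def zimg(n,f):
    d=np.load(f'pics/{f}.npy'); c=get_calibration(n); F=240/np.tan(np.radians(c['fov_y'])/2)
    R=cv2.Rodrigues(np.array(c['rvec'],float))[0]; v,u=np.mgrid[:480,:640]
    P=np.stack([(u-c['cx'])/F*d,(v-c['cy'])/F*d,d],-1)-np.array(c['tvec']).ravel()
    return P@R
E
python3 -c "
from h import *
shot('scene','a');shot('side','b')
for n in('scene','side'):print(get_calibration(n))
print(bot.get_obs())"
```

```text
{'fov_y': 48.6803801564879, 'cx': 331.4839288682801, 'cy': 237.79251845423778, 'rvec': array([ 2.02913459,  0.79588663, -0.4672329 ]), 'tvec': array([-0.31671795, -0.10621057,  1.51639433])}
{'fov_y': 57.52752598208976, 'cx': 314.46965371275894, 'cy': 238.08191366409045, 'rvec': array([ 2.21264484, -0.78202864,  0.32093963]), 'tvec': array([-0.43103031,  0.26458661,  0.94798538])}
{'clock': 0.1, 'joint_pos': array([1.12697763e+00, 2.41318326e-01, 3.86939633e-03, 1.33516594e+00,
       1.11515549e-05, 1.57083916e+00]), 'joint_vel': array([ 0.0009223 , -0.00152156,  0.00382909, -0.00153573, -0.00030029,
        0.00077188]), 'tau': array([ 6.06707417e-04, -3.73137832e+01,  2.53010094e+01,  1.08720741e-02,
        9.25911559e-05, -5.81996062e-06]), 'eef_pos': array([0.21447133, 0.45109488, 0.24751556]), 'tool_rot': array([ 2.20113356e-01,  9.75473877e-01, -8.85754094e-04, -2.05544334e-04]), 'ft_force': array([ 0.05580861, -0.50972349,  0.43798142]), 'ft_torque': array([-0.03368349, -0.01008317, -0.03672811]), 'grasp_force': 0.0, 'grip_width': 0.08503571228872338}
```

View pics/a.png

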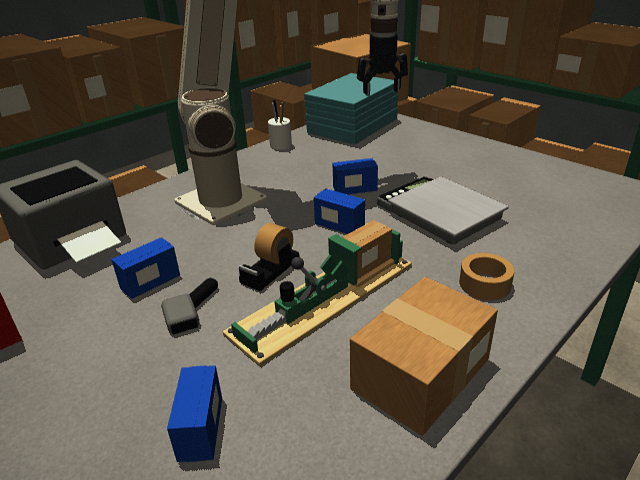

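View pics/b.png

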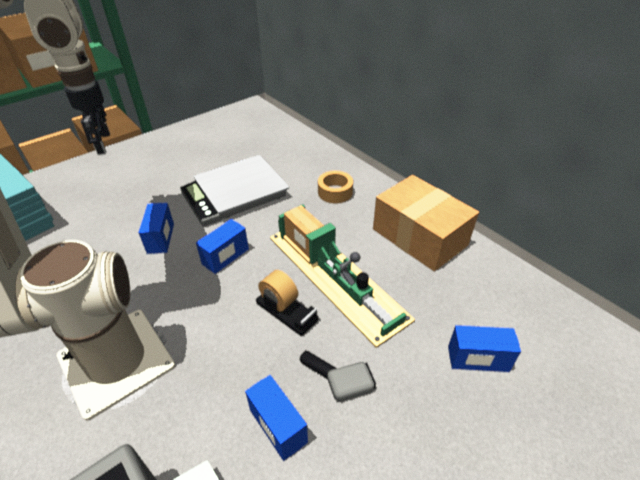

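The scene picture shows the clamp with the carton at (372,248), ball (298,262), knob (287,288) and scale (445,208). The side picture has the ball at (355,257), knob (363,279), carton top (302,220) and scale (240,185).

```bash
python3 -c "
from h import *
for n,f,L in(('scene','a',dict(ball=(298,261),knob=(287,285),cart=(372,233),scale=(445,208),sc1=(380,203),sc2=(434,180),sc3=(505,207),sc4=(456,238),base1=(258,359),base2=(228,333),base3=(409,266),tape=(272,232),parcel=(425,310))),('side','b',dict(ball=(355,257),knob=(363,276),cart=(301,219),cart2=(311,227),scale=(240,185),base1=(377,335),base2=(409,318),base3=(274,237),base4=(300,210),stop=(393,322),tape=(275,277),scan=(320,365),blue=(222,235)))):
  for k,(u,v) in L.items(): print(n,k,w(n,f,u,v))
  P=zimg(n,f)
  # long axis via carton/scale top
  for nm,lo,hi,c in(('scaletop',.040,.052,w(n,f,*L['scale'])),('cartontop',.099,.108,w(n,f,*L['cart']))):
    m=(P[...,2]>lo)&(P[...,2]<hi)&(np.hypot(P[...,0]-c[0],P[...,1]-c[1])<(.18 if nm[0]=='s' else .08))
    k,lab=cv2.connectedComponents(m.astype(np.uint8)); u,v=L['scale' if nm[0]=='s' else 'cart']; q=P[lab==lab[v,u]][:,:2]
    r=cv2.minAreaRect(q.astype(np.float32)*1000);print(nm,r,len(q))
"
```

```text
scene ball [ 0.5305 -0.1857  0.1363]
scene knob [ 0.5275 -0.2156  0.094 ]
scene cart [0.5401 0.0242 0.1044]
scene scale [0.544  0.3112 0.0456]
scene sc1 [0.3686 0.2652 0.0155]
scene sc2 [0.4338 0.4228 0.0469]
scene sc3 [0.655  0.4162 0.045 ]
scene sc4 [0.6254 0.2385 0.0242]
scene base1 [ 0.5699 -0.3338  0.0133]
scene base2 [ 0.4731 -0.3288  0.0136]
scene base3 [0.5964 0.0911 0.0068]
scene tape [ 0.3718 -0.1174  0.104 ]
scene parcel [ 0.7838 -0.1253  0.1201]
scaletop ((530.7258911132812, 339.2752685546875), (214.1461181640625, 235.8781280517578), 81.69930267333984) 3700
cartontop ((531.0859375, 19.200477600097656), (104.28697204589844, 59.6900520324707), 87.48141479492188) 687
side ball [ 0.5174 -0.1909  0.1349]
side knob [ 0.5221 -0.216   0.0899]
side cart [0.5249 0.0199 0.1029]
side cart2 [ 0.5259 -0.0204  0.1025]
side scale [0.5182 0.322  0.043 ]
side base1 [ 0.4784 -0.3152  0.0103]
side base2 [ 0.5662 -0.3295  0.013 ]
side base3 [0.4832 0.0938 0.0109]
side base4 [0.5457 0.0515 0.1018]
side stop [ 0.5126 -0.3265  0.0411]
side tape [ 0.3583 -0.1028  0.1045]
side scan [ 0.327  -0.3002  0.0258]
side blue [0.3476 0.123  0.0774]
scaletop ((528.5484008789062, 338.45452880859375), (216.0315704345703, 230.80352783203125), 82.15901947021484) 3002
cartontop ((529.1160278320312, 15.575634002685547), (104.09039306640625, 56.869895935058594), 87.88926696777344) 570
```

{"op": "apply_moves", "data": {
  "steps": [
    [[0,0,0],[0,0,0.0372],0],
    [[0,0,0],[0,0,0.0372],0],
    [[0,0,0],[0,0,0.0372],0],
    [[0,0,0],[0,0,0.0372],0],
    [[0,0,0],[0,0,0.0372],0],
    [[0,0,0],[0,0,0.0372],0],
    [[0,0,0],[0,0,0.0372],0],
    [[0,0,0],[0,0,0.0372],0]
  ]
}}

```text
clock: 0.77
eef_pos: [0.2145, 0.4512, 0.2478]
tool_rot: [0.638, 0.77, -0.001, 0.0]
ft_force: [0.0, 0.7, 0.1]
grip_width: -0.0
grasp_force: 0.0
```

{"op": "apply_moves", "data": {
  "steps": [
    [[0,0,0],[0,0,0.0372],0],
    [[0,0,0],[0,0,0.0372],0],
    [[-0.1,0.05,0],[0,0,0],0],
    [[-0.14,0.07,0],[0,0,0],0],
    [[-0.14,0.07,0],[0,0,0],0],
    [[-0.14,0.07,0],[0,0,0],0],
    [[-0.14,0.07,0],[0,0,0],0],
    [[0,0,0],[0,0,0],0]
  ]
}}

```text
clock: 1.43
eef_pos: [0.2759, 0.3126, 0.248]
tool_rot: [0.723, 0.69, -0.001, 0.001]
ft_force: [-1.1, -0.4, -0.2]
grip_width: -0.0003
grasp_force: 0.0
```

```bash
cat >> h.py <<'E'
from scipy.spatial.transform import Rotation as Ro
def st():
    o=bot.get_obs(); R=Ro.from_quat(o['tool_rot']).as_matrix()
    print('t',o['clock'],'p',o['eef_pos'].round(4),'F',o['ft_force'].round(1),'g',o['grip_width'].round(4),o['grasp_force'],'q',o['joint_pos'].round(2)); print(R.round(3)); return o,R
def to(*t):
    o,R=st(); print('frac',(R.T@(np.array(t)-o['eef_pos'])/.2).round(3))
E
python3 -c "
from h import *
to(.521,-.225,.25)"
```

```text
Traceback (most recent call last):
  File "h.py", line 19, in to
    o,R=st(); print('frac',(R.T@(np.array(t)-o['eef_pos'])/.2).round(3))
        ~~^^
  File "h.py", line 17, in st
    print('t',o['clock'],'p',o['eef_pos'].round(4),'F',o['ft_force'].round(1),'g',o['grip_width'].round(4),o['grasp_force'],'q',o['joint_pos'].round(2)); print(R.round(3)); return o,R
                                                                                  ^^^^^^^^^^^^^^^^^^^^^
AttributeError: 'float' object has no attribute 'round'
```

{"op": "apply_moves", "data": {
  "steps": [
    [[-0.15,0.076,0],[0,0,0],0],
    [[-0.15,0.076,0],[0,0,0],0],
    [[-0.15,0.076,0],[0,0,0],0],
    [[-0.15,0.076,0],[0,0,0],0],
    [[-0.15,0.076,0],[0,0,0],0],
    [[-0.15,0.076,0],[0,0,0],0],
    [[-0.15,0.076,0],[0,0,0],0],
    [[-0.15,0.076,0],[0,0,0],0]
  ]
}}

```text
clock: 2.1
eef_pos: [0.3869, 0.0709, 0.2482]
tool_rot: [0.722, 0.692, 0.0, -0.0]
ft_force: [-0.3, -0.1, -0.7]
grip_width: 0.0002
grasp_force: 0.0
```

{"op": "apply_moves", "data": {
  "steps": [
    [[-0.15,0.076,0],[0,0,0],0],
    [[-0.15,0.076,0],[0,0,0],0],
    [[-0.15,0.076,0],[0,0,0],0],
    [[-0.15,0.076,0],[0,0,0],0],
    [[-0.15,0.076,0],[0,0,0],0],
    [[-0.15,0.076,0],[0,0,0],0],
    [[-0.15,0.076,0],[0,0,0],0],
    [[-0.15,0.076,0],[0,0,0],0]
  ]
}}

```text
clock: 2.77
eef_pos: [0.4987, -0.1741, 0.2478]
tool_rot: [0.722, 0.692, -0.0, -0.0]
ft_force: [-0.3, 0.0, 0.5]
grip_width: 0.0001
grasp_force: 0.0
```

{"op": "apply_moves", "data": {
  "steps": [
    [[-0.12,0.065,0],[0,0,0],0],
    [[-0.1,0.065,0],[0,0,0],0],
    [[0,0,0],[0,0,0],0],
    [[0,0,0],[0,0,0],0],
    [[0,0,0],[0,0,0],0],
    [[0,0,0],[0,0,0],0],
    [[0,0,0],[0,0,0],0],
    [[0,0,0],[0,0,0],0]
  ]
}}

```text
clock: 3.43
eef_pos: [0.5221, -0.2169, 0.2487]
tool_rot: [0.721, 0.693, 0.0, 0.0]
ft_force: [-0.4, -0.0, 1.1]
grip_width: -0.0
grasp_force: 0.0
```

```bash
sed -i "s/o\['grip_width'\].round(4)/round(o['grip_width'],4)/" h.py
python3 -c "
from h import *
to(.521,-.225,.138)
shot('wrist','w1'); shot('side','s1')"
```

```text
t 3.4333 p [ 0.5221 -0.2169  0.2487] F [-0.4 -0.   1.1] g -0.0 0.0 q [-0.39  0.37  0.19  1.39  0.    1.22]
[[ 0.04   0.999  0.   ]
 [ 0.999 -0.04  -0.   ]
 [-0.     0.    -1.   ]]
frac [-0.041 -0.004  0.554]
```

View pics/w1.png

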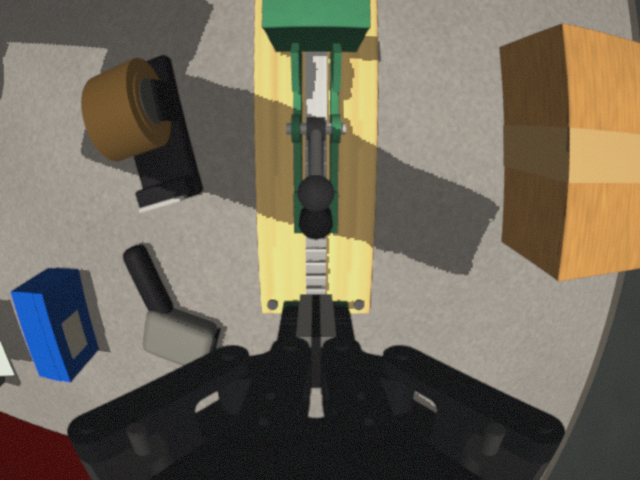

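The wrist view shows the ball (316,193) and knob (315,220) in line with the fingers (317): lateral alignment is good. Descend behind the ball and sweep.

{"op": "apply_moves", "data": {
  "steps": [
    [[-0.05,0,0.1],[0,0,0],0],
    [[0,0,0.1],[0,0,0],0],
    [[0,0,0.1],[0,0,0],0],
    [[0,0,0.1],[0,0,0],0],
    [[0,0,0.1],[0,0,0],0],
    [[0,0,0.054],[0,0,0],0],
    [[0,0,0],[0,0,0],0],
    [[0,0,0],[0,0,0],0]
  ]
}}

```text
clock: 4.2
eef_pos: [0.5217, -0.2276, 0.1375]
tool_rot: [0.722, 0.692, -0.0, -0.0]
ft_force: [-0.2, 0.4, -0.0]
grip_width: -0.0001
grasp_force: 0.0
```

{"op": "apply_moves", "data": {
  "steps": [
    [[0.07,0,0],[0,0,0],0],
    [[0.07,0,0],[0,0,0],0],
    [[0.07,0,0],[0,0,0],0],
    [[0.07,0,0],[0,0,0],0],
    [[0.07,0,0],[0,0,0],0],
    [[0.07,0,0],[0,0,0],0],
    [[0.07,0,0],[0,0,0],0],
    [[0.07,0,0],[0,0,0],0]
  ]
}}

```text
clock: 4.87
eef_pos: [0.5264, -0.1143, 0.1376]
tool_rot: [0.721, 0.693, -0.0, 0.0]
ft_force: [-1.0, -16.3, -0.9]
grip_width: -0.0001
grasp_force: 7.1
```

{"op": "apply_moves", "data": {
  "steps": [
    [[0.02,0,0],[0,0,0],0],
    [[0,0,0],[0,0,0],0],
    [[-0.1,0,-0.05],[0,0,0],0],
    [[-0.1,0,-0.1],[0,0,0],0],
    [[-0.1,0,-0.15],[0,0,0],0.5],
    [[-0.1,0,-0.1],[0,0,0],0.8],
    [[-0.1,0,0],[0,0,0],0.8],
    [[0,0,0],[0,0,0],0.8]
  ]
}}

```text
clock: 5.53
eef_pos: [0.5235, -0.2143, 0.2194]
tool_rot: [0.723, 0.691, 0.001, 0.002]
ft_force: [0.7, 0.8, -0.4]
grip_width: 0.0482
grasp_force: 0.0
```

```bash
python3 -c "
from h import *
to(.521,-.214,.1)
shot('side','s2');p=cv2.imread('pics/s2.png')[180:350,230:430];cv2.imwrite('pics/s2c.png',cv2.resize(p,None,fx=3,fy=3))"
```

```text
t 5.5333 p [ 0.5235 -0.2143  0.2194] F [ 0.7  0.8 -0.4] g 0.0482 0.0 q [-0.39  0.38  0.12  1.31 -0.    1.23]
[[ 0.045  0.999  0.004]
 [ 0.999 -0.045 -0.003]
 [-0.002  0.004 -1.   ]]
frac [ 0.003 -0.015  0.597]
```

View pics/s2c.png

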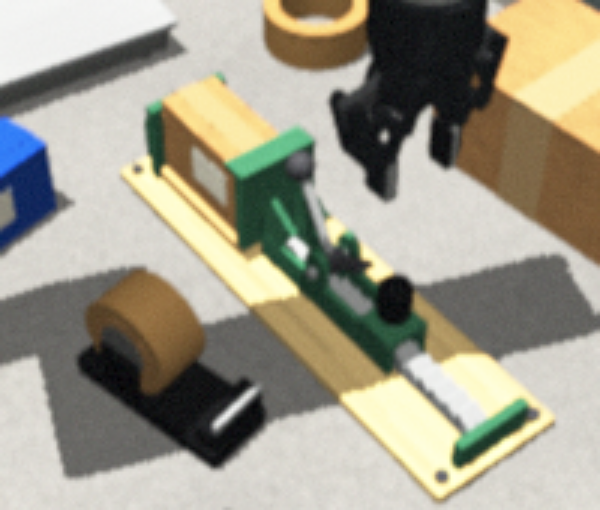

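The crop shows the lever flipped forward (ball at (300,165), nose high), knob at (395,298). Now grip the knob.

{"op": "apply_moves", "data": {
  "steps": [
    [[0,-0.01,0.05],[0,0,0],0.8],
    [[0,0,0.1],[0,0,0],0.8],
    [[0,0,0.1],[0,0,0],0.8],
    [[0,0,0.1],[0,0,0],0.8],
    [[0,0,0.1],[0,0,0],0.8],
    [[0,0,0.1],[0,0,0],0.8],
    [[0,0,0.1],[0,0,0],0.8],
    [[0,0,0.05],[0,0,0],0.8]
  ]
}}

```text
clock: 6.25
eef_pos: [0.5184, -0.2091, 0.0741]
tool_rot: [0.721, 0.693, -0.001, -0.003]
ft_force: [-0.2, 0.6, -0.2]
grip_width: 0.0684
grasp_force: 0.0
```

{"op": "apply_moves", "data": {
  "steps": [
    [[0,0,0],[0,0,0],0.8],
    [[0,0,0],[0,0,0],0.2],
    [[0,0,0],[0,0,0],0.2],
    [[0,0,0],[0,0,0],0.2],
    [[0,0,0],[0,0,0],0.2],
    [[0,0,0],[0,0,0],0.2],
    [[0,0,0],[0,0,0],0.2],
    [[0,0,0],[0,0,0],0.2]
  ]
}}

```text
clock: 6.92
eef_pos: [0.5222, -0.212, 0.0793]
tool_rot: [0.722, 0.692, 0.001, 0.002]
ft_force: [2.4, 0.8, 6.8]
grip_width: 0.0261
grasp_force: 59.2
```

```bash
python3 -c "
from h import *
st()"
```

```text
t 6.9167 p [ 0.5222 -0.212   0.0793] F [2.4 0.8 6.8] g 0.0261 59.19125139713287 q [-0.39  0.49 -0.1   0.98  0.    1.23]
[[ 0.041  0.999  0.004]
 [ 0.999 -0.041 -0.001]
 [-0.001  0.004 -1.   ]]
```

{"op": "apply_moves", "data": {
  "steps": [
    [[-0.03,0,0],[0,0,0],0.2],
    [[-0.05,0,0],[0,0,0],0.2],
    [[-0.06,0,0],[0,0,0],0.2],
    [[-0.06,0,0],[0,0,0],0.2],
    [[-0.06,0,0],[0,0,0],0.2],
    [[-0.06,0,0],[0,0,0],0.2],
    [[-0.05,0,0],[0,0,0],0.2],
    [[-0.03,0,0],[0,0,0],0.2]
  ]
}}

```text
clock: 7.58
eef_pos: [0.5188, -0.2925, 0.0793]
tool_rot: [0.722, 0.692, 0.001, 0.002]
ft_force: [3.3, 3.4, 5.8]
grip_width: 0.0262
grasp_force: 59.4
```

{"op": "apply_moves", "data": {
  "steps": [
    [[-0.015,0,0],[0,0,0],0.2],
    [[-0.01,0,0],[0,0,0],0.2],
    [[-0.01,0,0],[0,0,0],0.2],
    [[0,0,0],[0,0,0],0.2],
    [[0,0,0],[0,0,0],0.2],
    [[0,0,0],[0,0,0],0.2],
    [[0,0,0],[0,0,0],0.2],
    [[0,0,0],[0,0,0],0.2]
  ]
}}

```text
clock: 8.25
eef_pos: [0.5185, -0.2991, 0.0793]
tool_rot: [0.722, 0.692, 0.001, 0.002]
ft_force: [2.6, 0.5, 5.7]
grip_width: 0.0267
grasp_force: 59.4
```

{"op": "apply_moves", "data": {
  "steps": [
    [[-0.01,0,0],[0,0,0],0.2],
    [[-0.01,0,0],[0,0,0],0.2],
    [[-0.01,0,0],[0,0,0],0.2],
    [[0,0,0],[0,0,0],0.2],
    [[0,0,0],[0,0,0],0.2],
    [[0,0,0],[0,0,0],0.2],
    [[0,0,0],[0,0,0],0.2],
    [[0,0,0],[0,0,0],0.2]
  ]
}}

```text
clock: 8.92
eef_pos: [0.5185, -0.2996, 0.0792]
tool_rot: [0.72, 0.693, 0.005, -0.002]
ft_force: [3.2, 15.3, 10.6]
grip_width: 0.0264
grasp_force: 59.9
```

```bash
python3 -c "
from h import *
st()
shot('side','s3');p=cv2.imread('pics/s3.png')[180:350,230:430];cv2.imwrite('pics/s3c.png',cv2.resize(p,None,fx=4,fy=3.5))"
```

```text
t 8.9167 p [ 0.5185 -0.2996  0.0792] F [ 3.2 15.3 10.6] g 0.0264 59.870946407318115 q [-0.53  0.55  0.01  1.03  0.01  1.08]
[[ 0.038  0.999  0.004]
 [ 0.999 -0.038  0.009]
 [ 0.009  0.004 -1.   ]]
```

View pics/s3c.png

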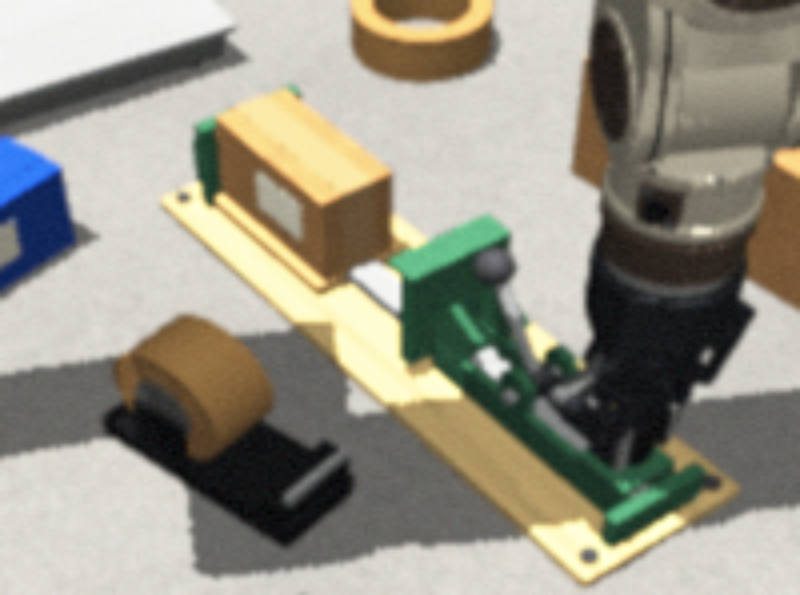

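The jaw sits against the end stop (rear at (640,490)), lever still forward, carton free. Release, lift, and measure the carton.

{"op": "apply_moves", "data": {
  "steps": [
    [[0,0,0],[0,0,0],0.8],
    [[0,0,0],[0,0,0],0.8],
    [[0,0,0],[0,0,0],0.8],
    [[0,0,0],[0,0,0],0.8],
    [[0,0,-0.05],[0,0,0],0.8],
    [[0,0,-0.1],[0,0,0],0.8],
    [[0,0,-0.15],[0,0,0],1],
    [[0,0,-0.15],[0,0,0],1]
  ]
}}

```text
clock: 9.63
eef_pos: [0.5156, -0.3047, 0.168]
tool_rot: [0.722, 0.692, -0.0, -0.001]
ft_force: [0.5, -0.5, 0.0]
grip_width: 0.0854
grasp_force: 0.0
```

{"op": "apply_moves", "data": {
  "steps": [
    [[0,0,-0.15],[0,0,0],1],
    [[0,0,-0.15],[0,0,0],1],
    [[0,0,-0.1],[0,0,0],1],
    [[0.1,0,0],[0,0,0],1],
    [[0.15,0,0],[0,0,0],1],
    [[0.15,0,0],[0,0,0],1],
    [[0.15,0,0],[0,0,0],1],
    [[0.15,0,0],[0,0,0],1]
  ]
}}

```text
clock: 10.3
eef_pos: [0.5221, -0.1641, 0.2482]
tool_rot: [0.722, 0.692, 0.0, 0.0]
ft_force: [0.2, -0.4, -1.0]
grip_width: 0.0855
grasp_force: 0.0
```

```bash
python3 -c "
from h import *
shot('side','s4');shot('scene','a4')
for n,f,uv in(('side','s4',(301,219)),('scene','a4',(372,233))):
  P=zimg(n,f); c=P[uv[1],uv[0]]; m=(abs(P[...,2]-.103)<.006)&(np.hypot(P[...,0]-c[0],P[...,1]-c[1])<.1)
  k,lab=cv2.connectedComponents(m.astype(np.uint8)); q=P[lab==lab[uv[1],uv[0]]][:,:2]
  print(c,cv2.minAreaRect(q.astype(np.float32)*1000),len(q))
  d=P[...,2]; m=(d>.118)&(d<.16)&(abs(P[...,0]-.52)<.03)&(P[...,1]<-.1)&(P[...,1]>-.24); print('ball',np.median(P[m],0),m.sum())
  m=(d>.105)&(d<.12)&(abs(P[...,0]-.52)<.045)&(P[...,1]<-.09)&(P[...,1]>-.16); print('plate',P[m].min(0),P[m].max(0),m.sum())
to(.53,.01,.25)
p=cv2.imread('pics/s4.png')[160:350,190:430];cv2.imwrite('pics/s4c.png',cv2.resize(p,None,fx=3.3,fy=3.1))"
```

```text
[0.52623971 0.02176848 0.10091096] ((527.7613525390625, 7.358257293701172), (123.45491027832031, 57.0329475402832), 87.20294189453125) 721
ball [ 0.51870093 -0.18355033  0.13074626] 94
plate [ 0.48583579 -0.15377344  0.10529232] [ 0.5628237  -0.12435878  0.11508185] 285
[0.53815162 0.02662364 0.10245366] ((530.5940551757812, 8.915851593017578), (124.61981964111328, 60.44913101196289), 87.72633361816406) 921
ball [ 0.5295462  -0.18281431  0.13253889] 134
plate [ 0.48677879 -0.15358971  0.10502751] [ 0.56479956 -0.12363051  0.11815602] 354
t 10.4 p [ 0.5223 -0.1615  0.2485] F [ 0.7 -1.8 -0.6] g 0.0853 0.0 q [-0.3   0.33  0.13  1.37  0.    1.31]
[[ 0.037  0.999  0.   ]
 [ 0.999 -0.037  0.001]
 [ 0.001  0.    -1.   ]]
frac [ 0.858  0.006 -0.007]
```

View pics/s4c.png

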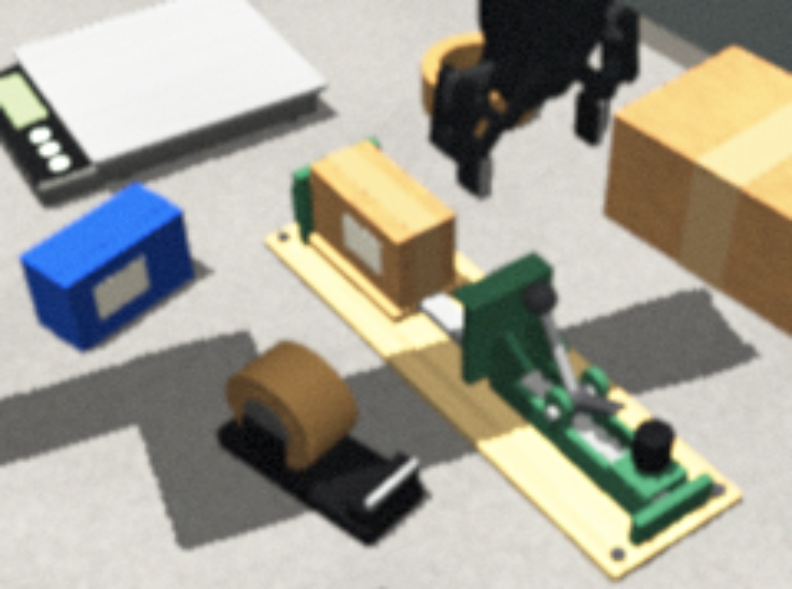

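The jaw is back against its stop, lever over forward (ball at (540,297)), and the carton at (380,215) stands free. Move over it and down.

{"op": "apply_moves", "data": {
  "steps": [
    [[0.15,0,0],[0,0,0],1],
    [[0.15,0,0],[0,0,0],1],
    [[0.15,0,0],[0,0,0],1],
    [[0.15,0,0],[0,0,0],1],
    [[0.15,0,0],[0,0,0],1],
    [[0.098,0,0],[0,0,0],1],
    [[0,0,0],[0,0,0],1],
    [[0,0,0],[0,0,0],1]
  ]
}}

```text
clock: 11.07
eef_pos: [0.5297, 0.0046, 0.2479]
tool_rot: [0.721, 0.693, -0.0, 0.0]
ft_force: [0.4, -1.0, -0.1]
grip_width: 0.0859
grasp_force: 0.0
```

```bash
python3 -c "
from h import *
to(.529,.008,.07); shot('wrist','w5')"
```

```text
t 11.0667 p [0.5297 0.0046 0.2479] F [ 0.4 -1.  -0.1] g 0.0859 0.0 q [ 0.01  0.3   0.08  1.35 -0.    1.62]
[[ 0.04   0.999  0.   ]
 [ 0.999 -0.04  -0.001]
 [-0.001  0.    -1.   ]]
frac [ 0.017 -0.005  0.889]
```

View pics/w5.png

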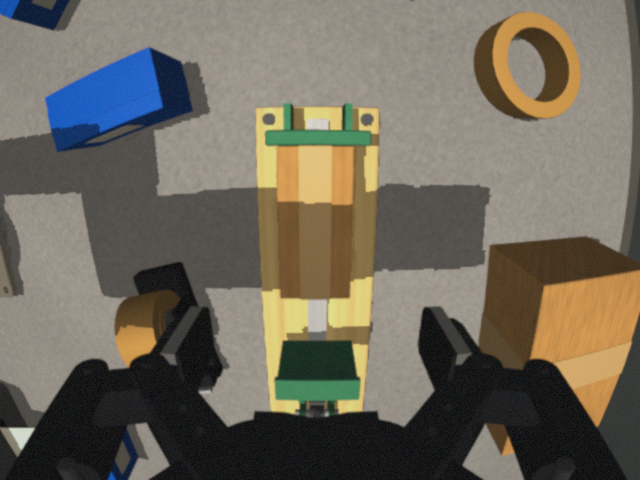

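The wrist view has the carton centred on column 315, midway between the fingers (about 190 and 440). Descend and grip.

{"op": "apply_moves", "data": {
  "steps": [
    [[0.015,0,0.1],[0,0,0],1],
    [[0,0,0.15],[0,0,0],1],
    [[0,0,0.15],[0,0,0],1],
    [[0,0,0.15],[0,0,0],1],
    [[0,0,0.12],[0,0,0],1],
    [[0,0,0.1],[0,0,0],1],
    [[0,0,0.08],[0,0,0],1],
    [[0,0,0.04],[0,0,0],1]
  ]
}}

```text
clock: 11.78
eef_pos: [0.5282, 0.0057, 0.0672]
tool_rot: [0.723, 0.691, -0.002, -0.001]
ft_force: [0.3, -1.3, -0.3]
grip_width: 0.0855
grasp_force: 0.0
```

{"op": "apply_moves", "data": {
  "steps": [
    [[0,0,0],[0,0,0],1],
    [[0,0,0],[0,0,0],0.5],
    [[0,0,0],[0,0,0],0.5],
    [[0,0,0],[0,0,0],0.5],
    [[0,0,0],[0,0,0],0.5],
    [[0,0,0],[0,0,0],0.5],
    [[0,0,0],[0,0,0],0.5],
    [[0,0,0],[0,0,0],0.5]
  ]
}}

```text
clock: 12.45
eef_pos: [0.5306, 0.0072, 0.0711]
tool_rot: [0.722, 0.692, 0.001, 0.001]
ft_force: [-0.9, -2.3, 5.5]
grip_width: 0.0554
grasp_force: 65.5
```

{"op": "apply_moves", "data": {
  "steps": [
    [[0,0,-0.03],[0,0,0],0.5],
    [[0,0,-0.06],[0,0,0],0.5],
    [[0,0,-0.1],[0,0,0],0.5],
    [[0,0,-0.12],[0,0,0],0.5],
    [[0,0,-0.12],[0,0,0],0.5],
    [[0,0,-0.1],[0,0,0],0.5],
    [[0,0,-0.08],[0,0,0],0.5],
    [[0,0,-0.04],[0,0,0],0.5]
  ]
}}

```text
clock: 13.12
eef_pos: [0.5306, 0.008, 0.202]
tool_rot: [0.722, 0.692, 0.001, 0.001]
ft_force: [0.7, 0.5, -3.6]
grip_width: 0.0555
grasp_force: 64.7
```

{"op": "apply_moves", "data": {
  "steps": [
    [[0.04,0,0],[0,0,0],0.5],
    [[0.08,0,0],[0,0,0],0.5],
    [[0.12,0,0],[0,0,0],0.5],
    [[0.12,0,0],[0,0,0],0.5],
    [[0.12,0,0],[0,0,0],0.5],
    [[0.12,0,0],[0,0,0],0.5],
    [[0.12,0,0],[0,0,0],0.5],
    [[0.12,0,0],[0,0,0],0.5]
  ]
}}

```text
clock: 13.78
eef_pos: [0.5354, 0.1772, 0.1975]
tool_rot: [0.722, 0.692, -0.001, -0.001]
ft_force: [0.9, 0.1, -2.4]
grip_width: 0.0554
grasp_force: 64.7
```

{"op": "apply_moves", "data": {
  "steps": [
    [[0.12,0,0],[0,0,0],0.5],
    [[0.12,0,0],[0,0,0],0.5],
    [[0.12,0,0],[0,0,0],0.5],
    [[0.12,0,0],[0,0,0],0.5],
    [[0.12,0,0],[0,0,0],0.5],
    [[0.1,0,0],[0,0,0],0.5],
    [[0.05,0,0],[0,0,0],0.5],
    [[0,0,0],[0,0,0],0.5]
  ]
}}

```text
clock: 14.45
eef_pos: [0.5417, 0.3277, 0.1974]
tool_rot: [0.72, 0.693, -0.001, -0.001]
ft_force: [0.3, -0.0, -2.0]
grip_width: 0.0554
grasp_force: 64.7
```

```bash
python3 -c "
from h import *
to(.5295,.339,.0935); shot('side','s6'); shot('scene','a6'); a=cv2.imread('pics/s6.png')[80:310,130:330]; b=cv2.imread('pics/a6.png')[100:330,300:500]; cv2.imwrite('pics/c6.png',cv2.resize(np.hstack([a,b]),None,fx=2,fy=2))"
```

```text
t 14.45 p [0.5417 0.3277 0.1974] F [ 0.3 -0.  -2. ] g 0.0554 64.66620683670044 q [0.54 0.53 0.31 1.35 0.   2.15]
[[ 0.038  0.999 -0.003]
 [ 0.999 -0.038 -0.001]
 [-0.001 -0.003 -1.   ]]
frac [ 0.054 -0.062  0.52 ]
```

View pics/c6.png

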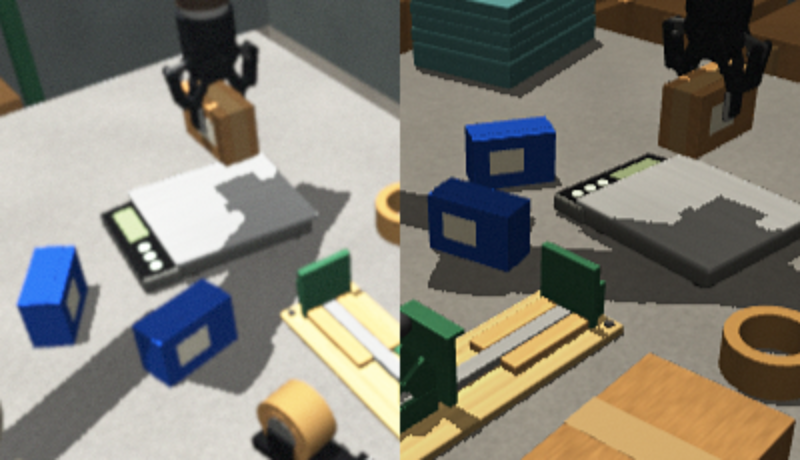

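The carton hangs upright and level over the scale. Correct sideways and lower it.

{"op": "apply_moves", "data": {
  "steps": [
    [[0.027,-0.031,0],[0,0,0],0.5],
    [[0.027,-0.031,0.05],[0,0,0],0.5],
    [[0,0,0.1],[0,0,0],0.5],
    [[0,0,0.1],[0,0,0],0.5],
    [[0,0,0.1],[0,0,0],0.5],
    [[0,0,0.08],[0,0,0],0.5],
    [[0,0,0.04],[0,0,0],0.5],
    [[0,0,0.02],[0,0,0],0.5]
  ]
}}

```text
clock: 15.22
eef_pos: [0.53, 0.3353, 0.1001]
tool_rot: [0.722, 0.692, -0.002, -0.0]
ft_force: [0.4, 0.6, -2.4]
grip_width: 0.0557
grasp_force: 64.7
```

{"op": "apply_moves", "data": {
  "steps": [
    [[0,0,0.01],[0,0,0],0.5],
    [[0,0,0.005],[0,0,0],0.5],
    [[0,0,0.005],[0,0,0],0.5],
    [[0,0,0],[0,0,0],0.5],
    [[0,0,0],[0,0,0],0.5],
    [[0,0,0],[0,0,0],0.5],
    [[0,0,0],[0,0,0],0.5],
    [[0,0,0],[0,0,0],0.5]
  ]
}}

```text
clock: 15.88
eef_pos: [0.5311, 0.3368, 0.0978]
tool_rot: [0.722, 0.692, 0.0, 0.0]
ft_force: [-0.5, 0.2, -2.8]
grip_width: 0.0554
grasp_force: 64.7
```

```bash
python3 -c "
from h import *
to(.5295,.339,.0925)"
```

```text
t 15.8833 p [0.5311 0.3368 0.0978] F [-0.5  0.2 -2.8] g 0.0554 64.66151118278503 q [ 0.57  0.59  0.13  1.11 -0.    2.18]
[[ 0.042  0.999  0.   ]
 [ 0.999 -0.042  0.   ]
 [ 0.     0.    -1.   ]]
frac [ 0.011 -0.008  0.026]
```

Still hanging about 5 mm up; lower gently until contact.

{"op": "apply_moves", "data": {
  "steps": [
    [[0.01,-0.007,0.005],[0,0,0],0.5],
    [[0,0,0.005],[0,0,0],0.5],
    [[0,0,0.005],[0,0,0],0.5],
    [[0,0,0.005],[0,0,0],0.5],
    [[0,0,0.004],[0,0,0],0.5],
    [[0,0,0],[0,0,0],0.5],
    [[0,0,0],[0,0,0],0.5],
    [[0,0,0],[0,0,0],0.5]
  ]
}}

```text
clock: 16.55
eef_pos: [0.5296, 0.3388, 0.0932]
tool_rot: [0.722, 0.692, 0.0, -0.0]
ft_force: [-2.6, -1.1, 2.1]
grip_width: 0.0556
grasp_force: 64.9
```

Contact made (vertical force −2.8 → +2.1 N, so its weight is on the platform). Release and rise.

{"op": "apply_moves", "data": {
  "steps": [
    [[0,0,0],[0,0,0],0.7],
    [[0,0,0],[0,0,0],1],
    [[0,0,0],[0,0,0],1],
    [[0,0,0],[0,0,0],1],
    [[0,0,0],[0,0,0],1],
    [[0,0,-0.04],[0,0,0],1],
    [[0,0,-0.08],[0,0,0],1],
    [[0,0,-0.1],[0,0,0],1]
  ]
}}

```text
clock: 17.22
eef_pos: [0.5287, 0.3381, 0.136]
tool_rot: [0.722, 0.692, -0.002, -0.0]
ft_force: [0.3, -0.2, -0.3]
grip_width: 0.0856
grasp_force: 0.0
```

{"op": "apply_moves", "data": {
  "steps": [
    [[0,0,-0.15],[0,0,0],1],
    [[0,0,-0.15],[0,0,0],1],
    [[0,0,-0.15],[0,0,0],1],
    [[0,0,-0.1],[0,0,0],1],
    [[0,0,0],[0,0,0],1],
    [[0,0,0],[0,0,0],1],
    [[0,0,0],[0,0,0],1],
    [[0,0,0],[0,0,0],1]
  ]
}}

```text
clock: 17.88
eef_pos: [0.529, 0.3383, 0.2451]
tool_rot: [0.722, 0.692, -0.002, -0.0]
ft_force: [-0.1, -0.3, -0.4]
grip_width: 0.0854
grasp_force: 0.0
```

```bash
python3 -c "
from h import *
st(); shot('side','s7'); shot('scene','a7')
for n,f in(('side','s7'),('scene','a7')):
  P=zimg(n,f); m=(abs(P[...,2]-.125)<.007)&(abs(P[...,0]-.53)<.1)&(abs(P[...,1]-.34)<.1)
  print(cv2.minAreaRect((P[m][:,:2]*1000).astype(np.float32)),np.median(P[m],0),m.sum())
  d=P[...,2]; m=(d>.118)&(d<.16)&(abs(P[...,0]-.52)<.03)&(P[...,1]<-.1)&(P[...,1]>-.24); print('ball',np.median(P[m],0),m.sum())
a=cv2.imread('pics/s7.png')[80:350,130:430]; cv2.imwrite('pics/c7.png',cv2.resize(a,None,fx=2.2,fy=2.2))"
```

```text
t 17.8833 p [0.529  0.3383 0.2451] F [-0.1 -0.3 -0.4] g 0.0854 0.0 q [ 0.57  0.51  0.39  1.45 -0.    2.18]
[[ 0.042  0.999 -0.003]
 [ 0.999 -0.042 -0.002]
 [-0.002 -0.002 -1.   ]]
((528.2098999023438, 338.4580078125), (127.16574096679688, 59.044677734375), 85.91911315917969) [0.52630957 0.33234362 0.12386822] 478
ball [ 0.51828561 -0.18362766  0.13130146] 92
((531.454833984375, 341.4395446777344), (127.97257232666016, 59.33827209472656), 86.68978881835938) [0.53528845 0.3322309  0.12631022] 603
ball [ 0.52959964 -0.18256873  0.13286741] 132
```

View pics/c7.png

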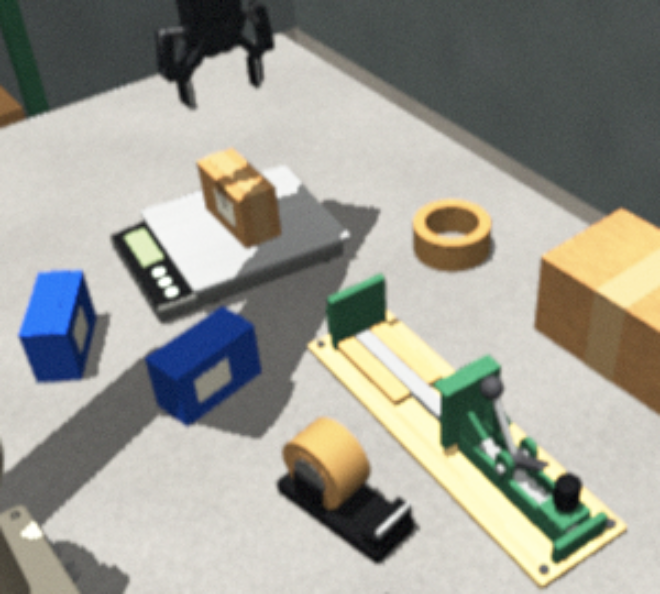

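The carton stands upright in the middle of the scale (240,195), the jaw is at its stop, the lever is still over (490,385), and the gripper is clear.

```bash
python3 -c "
from h import *
print(bot.job_done())"
```

```text
the job is handed in; nothing more can be done
None
```

The job is handed in at about 18 s of the 64 s allowed: the pawl lever is flipped forward, the jaw is left back at its end stop, and the carton stands upright within about 2 mm of the middle of the scale's platform, with the other things on the bench untouched.

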